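# Bond a stack of needle cartons on the delivery tray

### The arm

A 7-joint arm with a two-finger parallel gripper is mounted at the origin on the work surface. World frame = base frame: x ahead of the robot, y to its left, z up, the work surface at z = 0. Lengths are in m, angles in rad, forces in N, time in s.
With the tool pointing down it reaches from about 0.425 to 0.925 m from the base axis. Payload 6.8 kg.
Tool frame: the origin (TCP) lies midway between the tips of the shut fingers; the grasp point (between the pads) lies r.grip_point_offset behind it (r.grip_point_offset is the distance from the TCP to the grasp point, in m); z points along the fingers, y is the direction in which the jaws open and shut (so a half turn about z gives the same grasp; the last joint's range is limited). The gripper opens to 85 mm and grips with 20 to 120 N. Pads are 22 mm wide; open, the fingers measure 114 mm over their backs; the gripper's body (76 mm by 85 mm) begins 54 mm behind the grasp point. The pads swing forward as they close: fully open they stand 13 mm farther back than shut.
Start: joints at [1.07, 0.477, 0.022, 1.555, -0.011, 1.109, -0.083], TCP at [0.258, -0.624, 0.231] pointing down, gripper open.
Joint ranges: [-2.96, 2.96], [-0.34, 2.1], [-1.41, 1.46], [0.24, 2.44], [-1.37, 4.51], [0.17, 1.92], [-2.96, 2.96]. Speed limits (rad/s): [2.39, 2.39, 3.14, 3.14, 3.14, 3.14, 3.14].

### API

Orientations are given as a rotation vector (axis times angle).
In Python, from bench import r gives the robot as it stands. The module is installed in compiled form; this text tells all that it offers.
- The arm moves only by the tool play_rows, never from a script. Its argument "deltas" is a list of rows, each a list of 3 entries, a list of its own where there are three numbers: the finger opening in mm, from 0 to 85.4, then the shift along the tool's x, y, z in mm, then the turn, a rotation vector about the tool's x, y, z in rad. A call has 1 to 8 rows; each row is the pose to reach, as a shift and turn from the pose measured when the call began, along the tool's axes at that moment; what a row does not reach only later rows make up. A row lasts 1/8 s, in which the tool goes at most 62.5 mm and 10.7 degrees, less where a joint would pass 70% of its speed; a pose out of reach is approached as far as the arm can. A call with a gripper value outside its range is refused whole. The fingers move at their own pace and stop on an object; "squeeze" is the grip in N (left out, the last holds). Time passes only in rows, so rows that repeat a pose let the fingers close. It gives the time, the measured TCP pose, the force and the opening at its end, in the units of the state.
- r.get_obs(): the state, without advancing time (a new reading comes with each control period).
- r.grab_frame(name): name is "scene" or "top" or "wrist"; returns (picture, depth): 480x640x3 uint8, red, green, blue; 480x640 float32, m along the optical axis (not along the pixel's ray), 0 where there is no reading.
- r.camera_model(name): a dict with "mtx" (3x3 intrinsics, pixels), "rvec" (rotation vector, rad) and "tvec" (3), from world to camera coordinates, as OpenCV has them; the wrist camera has in their place "T_tool_cam" (4x4, takes a point from camera to tool coordinates, whose origin is the TCP and whose axes are the flange's). Camera axes: x right, y down, z forward; pixel columns grow to the right and rows downward; lengths in m; the calibration is good to about 2 mm. A picture is of the moment at which its call begins: read the wrist's pose just before it. camera_model takes no time and is no camera call.
- r.hand_in(): hands the job in, once; it reports no verdict.
The state is a dict: "clock": time; "joints": joint angles; "qvel": joint speeds; "tau": joint torques, N m; "tcp_pos": TCP position; "orientation": TCP orientation; "contact_force": force on the tool from outside, world axes, zero at the start; "moment": the same for the moment, N m; "grip_width": finger opening in m.
Only numpy, scipy, OpenCV 4.12 (cv2) and the standard library are available. Lean on these libraries where they do the work, as an engineer would, in place of code of your own. Each camera call takes 0.05 s, during which the arm holds its last target. There are 200 camera calls.

### The job

Finish the little wall of needle boxes on the steel delivery tray in brick bond, so it will not come apart on the trolley: butt the loose green-band box onto the open end of the bottom row, and lay the two blue-band boxes on top, end to end, each bridging a joint of the row below by half a box. Keep the boxes tight end to end, in line and flush at the sides, and leave the yellow-band box and everything else on the bench where it is.

Things in the scene. Friction and masses are not known exactly. Their poses are not given: they have to be found in the camera images.
- tray: stainless delivery tray, fixed to the bench top, 366 mm by 166 mm outside, floor 4 mm thick, rim 14 mm high and 3 mm thick; origin at the centre of its underside, x along its length, z up. The bottom row of boxes runs along its length near its middle
- green_mid: white carton of blood-collection needles with a green band round its middle, 100 mm long, 56 mm wide, 44 mm high, closed and rigid, 0.14 to 0.26 kg; origin at the centre of its underside, x along its 100 mm length, y across its 56 mm width, z up; the same turned half round. Already laid on the tray floor at the start, the middle box of the bottom row; its +x points to green_end, its -x to the open end of the row
- green_end: white carton of blood-collection needles with a green band round its middle, 100 mm long, 56 mm wide, 44 mm high, closed and rigid, 0.14 to 0.26 kg; origin at the centre of its underside, x along its 100 mm length, y across its 56 mm width, z up; the same turned half round. Already laid on the tray floor, butted to the +x end of green_mid (1 to 2 mm gap), so there is no room for another box beyond it
- green_loose: white carton of blood-collection needles with a green band round its middle, 100 mm long, 56 mm wide, 44 mm high, closed and rigid, 0.14 to 0.26 kg; origin at the centre of its underside, x along its 100 mm length, y across its 56 mm width, z up; the same turned half round. Loose on the bench at the start; it belongs on the tray floor at the -x end of green_mid, where there is about 120 to 140 mm of free floor before the rim
- blue_1: white carton of blood-collection needles with a blue band round its middle, 100 mm long, 56 mm wide, 44 mm high, closed and rigid, 0.14 to 0.26 kg; origin at the centre of its underside, x along its 100 mm length, y across its 56 mm width, z up; the same turned half round. Loose on the bench at the start; belongs in the second row, over either joint
- blue_2: white carton of blood-collection needles with a blue band round its middle, 100 mm long, 56 mm wide, 44 mm high, closed and rigid, 0.14 to 0.26 kg; origin at the centre of its underside, x along its 100 mm length, y across its 56 mm width, z up; the same turned half round. Loose on the bench at the start; belongs in the second row, over the other joint
- yellow_box: white carton of blood-collection needles with a yellow band round its middle, 100 mm long, 56 mm wide, 44 mm high, closed and rigid, 0.14 to 0.26 kg; origin at the centre of its underside, x along its 100 mm length, y across its 56 mm width, z up; the same turned half round. Lies on the bench among the others, not for this stack: leave it
- tube_rack: pink two-tier tube rack with grey base full of red-capped blood tubes, 238 x 104 mm, 121 mm high, loose, 1.2 kg; origin at the centre of its underside, x along its length
- tape_roll: roll of beige tape lying flat, 72 mm across, 19 mm high, loose; origin at the centre of its underside
- marker: white marker pen with black cap, 120 mm long, 16 mm thick, lying on the bench, loose; origin under its middle, x along it towards the cap
- timer: white square lab timer, 66 mm square, 16 mm high, lying loose; origin at the centre of its underside
There are look-alikes about, which are no part of the job. What is shaped like the blue_2 but pink or red is not meant.

How it is judged:
By the outcome, as a careful person would: the job done as asked, in the order asked, and still so for the second after the job is handed in, with the robot touching nothing.
It also fails if it takes over 67 s, if anything falls off the work surface, if the arm or the gripper's body presses on something with over 40 N, if the wrist force passes 120 N, or if a joint passes its speed limit or range.

## Working session

There is one attempt and no reset: what is moved stays moved. The work goes in short steps, Python scripts to look and compute and a tool call to move; the robot and the scene stay as the last step left them, time stands still between calls to the robot, and variables do not carry over. Pictures are saved under pics/ and viewed, about 8 in all and at most 12, crops included, and the job is handed in when it is done.

Besides the shell and the picture viewer there is one more tool, called after ">>>" by a JSON object that holds its "method" and its "body", one argument or row to a line. play_rows: Moves the arm, as the interface text tells. Its arguments: {"type":"object","properties":{"deltas":{"type":"array"},"squeeze":{"type":"number"}},"required":["deltas"]}

```bash
mkdir -p pics
python3 - <<'E'
from bench import r
import cv2,numpy as np
o=r.get_obs();print({k:np.round(v,4).tolist() for k,v in o.items()},r.grip_point_offset)
for n in("top","scene"):
    im,d=r.grab_frame(n);np.savez(f"pics/{n}0.npz",im=im,d=d);cv2.imwrite(f"pics/{n}0.png",im[...,::-1])
    print(n,{k:np.round(v,4).tolist() for k,v in r.camera_model(n).items()})
print(r.camera_model("wrist"))
E
```

```text
{'clock': 0.0, 'joints': [1.0699, 0.4778, 0.0223, 1.5565, -0.0115, 1.1093, -0.0831], 'qvel': [0.0012, 0.0001, -0.0008, 0.0001, -0.0003, 0.0003, -0.0016], 'tau': [-0.0009, -59.645, 1.6078, -28.1198, 0.0126, 0.0095, -0.0], 'tcp_pos': [0.2581, -0.623, 0.2303], 'orientation': [-3.0794, -0.6128, 0.0008], 'contact_force': [1.1338, 0.2619, -0.5033], 'moment': [-0.0228, -0.0462, 0.03], 'grip_width': 0.0855} 0.0187
top {'mtx': [[521.3962, 0.0, 326.5427], [0.0, 521.3962, 238.3616], [0.0, 0.0, 1.0]], 'rvec': [2.1475, -2.1582, 0.1107], 'tvec': [0.0352, 0.5354, 1.1744]}
scene {'mtx': [[472.3039, 0.0, 321.3389], [0.0, 472.3039, 239.9179], [0.0, 0.0, 1.0]], 'rvec': [1.1634, 2.5421, -0.758], 'tvec': [0.324, -0.3469, 1.4748]}
{'mtx': array([[336.86848744,   0.        , 316.71417781],
       [  0.        , 336.86848744, 244.01525521],
       [  0.        ,   0.        ,   1.        ]]), 'T_tool_cam': array([[ 8.32927804e-05, -9.50511825e-01, -3.10688372e-01,
         7.96856188e-02],
       [ 9.99999430e-01, -2.51417092e-04,  1.03726976e-03,
         3.50577934e-04],
       [-1.06404954e-03, -3.10688281e-01,  9.50511262e-01,
        -1.42758969e-01],
       [ 0.00000000e+00,  0.00000000e+00,  0.00000000e+00,
         1.00000000e+00]])}
```

View pics/top0.png

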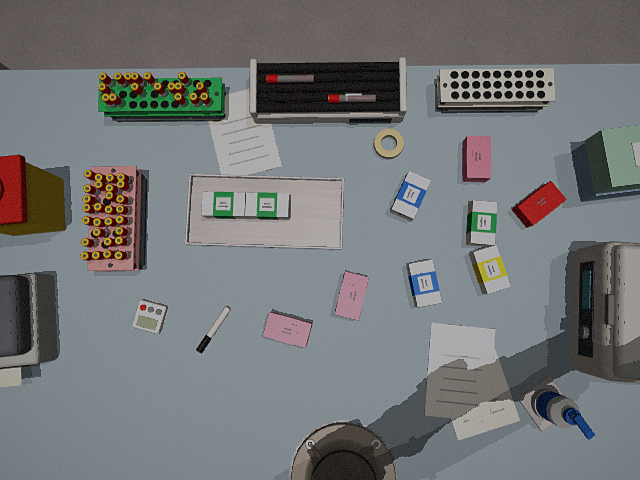

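View pics/scene0.png

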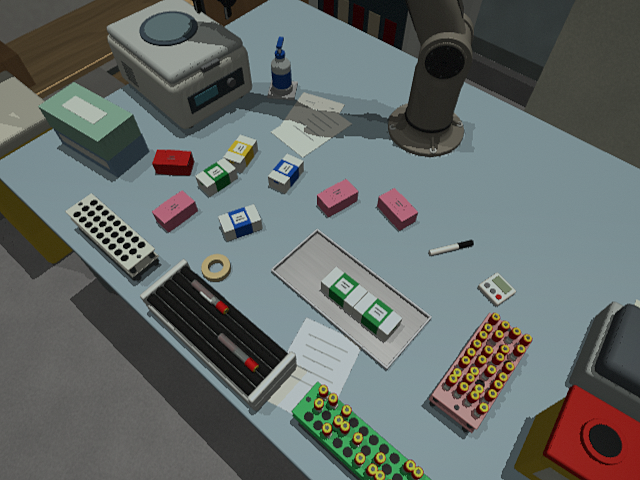

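The top view shows:
- **Blue boxes:** (411,195) and (424,283).
- **Loose green:** (481,222).
- **Yellow:** (490,269).
- **Row on the tray:** green_end (223,205) and green_mid (267,205), with the open end to the right.
- **Look-alikes to leave:** pinks at (477,158), (351,295) and (287,328), and the red at (539,203).

Next I'll measure them.

```bash
cat > h.py <<'E'
import numpy as np,cv2
from scipy.spatial.transform import Rotation as R
def world(d,K,Rwc,t,m=None):
    v,u=np.mgrid[:480,:640]; p=np.stack([(u-K[0,2])/K[0,0]*d,(v-K[1,2])/K[1,1]*d,d],-1)
    return (p-t)@Rwc   # camera->world where pc=Rwc pw+t
def boxes(W,im,d,zlo,zhi,amin=150):
    m=((W[...,2]>zlo)&(W[...,2]<zhi)&(d>0)).astype(np.uint8)
    m=cv2.morphologyEx(m,cv2.MORPH_OPEN,np.ones((3,3)))
    n,l,s,c=cv2.connectedComponentsWithStats(m,connectivity=4)
    for i in range(1,n):
        if s[i,4]<amin: continue
        k=l==i; P=W[k]
        (cx,cy),(w,h),a=cv2.minAreaRect((P[:,:2]*1000).astype(np.float32))
        if w<h: w,h,a=h,w,a+90
        yield c[i],(cx,cy),(w,h),(a+90)%180-90,np.median(P[:,2])*1000,s[i,4],k
E
python3 - <<'E'
from h import *
from bench import r
f=np.load("pics/top0.npz");c=r.camera_model("top");d=f["d"]
Rm=cv2.Rodrigues(c["rvec"])[0]
W=world(d,c["mtx"],Rm,c["tvec"])
for p,ctr,wh,a,z,n,k in boxes(W,f["im"],d,.036,.056):
    print(np.round(p),"ctr",np.round(ctr,1),"LW",np.round(wh,1),"a",round(a,1),"z",round(z,1),n)
m=W[200:240,190:340]
for u,v in((265,235),(320,212),(380,240)): print(u,v,W[v,u].round(4))
# rim
m=(W[...,2]>.010)&(W[...,2]<.018)
s=np.zeros_like(m);s[165:260,175:355]=1
P=W[m&s][:,:2]*1000;print("rim",cv2.minAreaRect(P.astype(np.float32)))
E
```

```text
[493. 104.] ctr [ 850.6 -362.5] LW [262.6  15. ] a 89.9 z 42.9 559
[157. 113.] ctr [835.1 436.6] LW [251.3  13.3] a -89.6 z 43.4 507
[329. 116.] ctr [825.4  29. ] LW [342.1  16.9] a 89.4 z 49.5 1029
[478. 157.] ctr [ 723.2 -320.6] LW [101.5  57. ] a -2.0 z 44.5 1058
[137. 220.] ctr [581.3 470.7] LW [234.7  13.9] a 0.7 z 43.2 531
[411. 195.] ctr [ 635.4 -162.8] LW [100.7  56.8] a -25.0 z 44.4 1048
[541. 203.] ctr [ 613.4 -461.3] LW [102.3  56.8] a -53.2 z 44.3 1086
[245. 204.] ctr [614.8 221. ] LW [201.4  58. ] a 88.6 z 48.6 2142
[487. 246.] ctr [ 516.3 -332.9] LW [214.9  72.5] a 6.8 z 44.2 2240
[424. 283.] ctr [ 431.6 -189.2] LW [100.5  56.9] a 10.3 z 44.3 1110
[351. 295.] ctr [404.2 -23.4] LW [100.3  56.5] a -13.8 z 44.2 1101
[ 46. 318.] ctr [359.2 669.5] LW [195.3   8.6] a 6.2 z 45.3 383
[287. 330.] ctr [328.2 122.4] LW [100.2  56.5] a 74.5 z 44.4 1126
[574. 340.] ctr [ 301.5 -516.6] LW [119.    5.7] a -3.3 z 45.3 189
265 235 [0.5473 0.1785 0.008 ]
320 212 [0.6016 0.0482 0.008 ]
380 240 [ 0.5346 -0.0936  0.0014]
rim ((604.8475341796875, 179.91683959960938), (371.3489990234375, 171.68299865722656), 87.90707397460938)
```

```bash
cat >> h.py <<'E'
def pose(o): return np.array(o["tcp_pos"]),R.from_rotvec(o["orientation"])
def goal(o,xyz_mm,yaw):
    """delta from now to TCP xyz (mm), tool down with tool x at yaw deg"""
    p,q=pose(o); y=np.radians(yaw); g=R.from_matrix([[np.cos(y),np.sin(y),0],[np.sin(y),-np.cos(y),0],[0,0,-1]])
    s=q.inv().apply(np.array(xyz_mm)-p*1000); t=(q.inv()*g).as_rotvec()
    print("goal",xyz_mm,yaw,"-> shift",np.round(s,1).tolist(),"turn",np.round(t,3).tolist())
def yaw(o): return np.degrees(np.arctan2(*pose(o)[1].as_matrix()[[1,0],0]))
def wrist(r,name,zlo,zhi,amin=800,show=True):
    o=r.get_obs();im,d=r.grab_frame("wrist");c=r.camera_model("wrist");T=c["T_tool_cam"]
    p,q=pose(o);A=np.eye(4);A[:3,:3]=q.as_matrix();A[:3,3]=p;M=np.linalg.inv(A@T)
    W=world(d,c["mtx"],M[:3,:3],M[:3,3])
    cv2.imwrite(f"pics/{name}.png",im[...,::-1]);np.savez(f"pics/{name}.npz",im=im,d=d,W=W)
    print("tcp",np.round(p*1000,1),"yaw",round(yaw(o),2),"t",round(o["clock"],2))
    for px,ctr,wh,a,z,n,k in boxes(W,im,d,zlo,zhi,amin):
        hsv=cv2.cvtColor(im,cv2.COLOR_RGB2HSV)[k];s=hsv[hsv[:,1]>110]
        print(np.round(px),"ctr",np.round(ctr,1),"LW",np.round(wh,1),"a",round(a,2),"z",round(z,1),n,"hue",np.median(s[:,0]) if len(s) else None)
    return o,im,d,W
E
python3 - <<'E'
from h import *
from bench import r
f=np.load("pics/top0.npz");c=r.camera_model("top");d=f["d"]
W=world(d,c["mtx"],cv2.Rodrigues(c["rvec"])[0],c["tvec"])
h=cv2.cvtColor(f["im"],cv2.COLOR_RGB2HSV)
for p,ctr,wh,a,z,n,k in boxes(W,f["im"],d,.036,.056):
    if n<2200: continue
    for nm,lo,hi in(("yellow",20,35),("green",60,90)):
        m=k&(h[...,0]>=lo)&(h[...,0]<=hi)&(h[...,1]>130); print(nm,W[m].mean(0),cv2.minAreaRect((W[m][:,:2]*1000).astype(np.float32)))
o=r.get_obs();print(yaw(o))
goal(o,[560,-325,200],0)
E
```

```text
yellow [ 0.46163638 -0.33882423  0.04418121] ((462.3655700683594, -341.0998840332031), (44.70117950439453, 58.835838317871094), 16.75990104675293)
green [ 0.57068086 -0.32531731  0.044315  ] ((556.1046142578125, -325.39532470703125), (57.86630630493164, 73.20953369140625), 83.80320739746094)
22.50661428631733
goal [560, -325, 200] 0 -> shift [393.0, -159.8, 30.6] turn [-0.002, 0.0, 0.393]
```

>>> {"method": "play_rows", "body": {
  "deltas": [
    [85,[395,-160,30],[0,0,0.393]],
    [85,[395,-160,30],[0,0,0.393]],
    [85,[395,-160,30],[0,0,0.393]],
    [85,[395,-160,30],[0,0,0.393]],
    [85,[395,-160,30],[0,0,0.393]],
    [85,[395,-160,30],[0,0,0.393]],
    [85,[395,-160,30],[0,0,0.393]],
    [85,[395,-160,30],[0,0,0.393]]
  ],
  "squeeze": 40
}}

```text
clock: 1.1
tcp_pos: [0.5655, -0.3178, 0.1996]
orientation: [-3.137, -0.014, 0.0]
contact_force: [0.0, 0.8, 0.4]
grip_width: 0.0853
```

Run:
```python
from h import *
from bench import r
wrist(r,"w1",.036,.056)
```

```text
tcp [ 565.5 -317.8  199.6] yaw 0.52 t 1.1
[321.  48.] ctr [ 707.9 -319.8] LW [69.3 56.9] a -1.85 z 44.5 7094 hue 172.0
[623.  84.] ctr [ 684.5 -561.7] LW [122.7   4.8] a 6.65 z 45.8 3111 hue None
[137. 140.] ctr [ 635.8 -162.2] LW [100.3  57.5] a -25.06 z 44.2 8467 hue 106.0
[482. 171.] ctr [ 613.8 -460.8] LW [100.8  57.8] a -52.81 z 44.6 7878 hue 1.0
[331. 262.] ctr [ 516.4 -332.4] LW [216.1  73.6] a 6.65 z 44.5 11591 hue 69.0
[548. 314.] ctr [ 477.7 -556.2] LW [155.3  70.5] a -46.98 z 46.2 2160 hue None
[174. 316.] ctr [ 462.8 -182.5] LW [57.1 38. ] a -79.33 z 44.0 1100 hue 107.0
[ 38. 360.] ctr [404.2 -22.6] LW [102.3  58.2] a -14.01 z 44.0 4111 hue 172.0
```

View pics/w1.png

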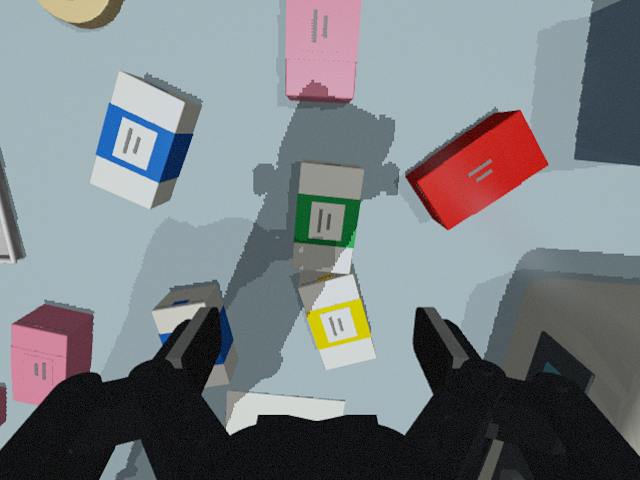

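View: green_loose at (327,217), with the yellow at (338,322) almost touching its near end. Wrist and top measurements agree within 1 mm. I'll separate the green box from the yellow.

Run:
```python
from h import *
from bench import r
f=np.load("pics/w1.npz");W=f["W"]
for *_,n,k in boxes(W,f["im"],f["d"],.036,.056,9000):
    P=W[k][:,:2]*1000
    a=0.
    for _ in range(6):
        t=np.radians(a);e=np.array([np.cos(t),np.sin(t)]);s=P@e;far=np.percentile(s,99.8)
        (c,wh,b)=cv2.minAreaRect(P[s>far-85].astype(np.float32)); b=(b+45)%90-45; a=b
    print(a,wh,far)
    t=np.radians(a);e=np.array([np.cos(t),np.sin(t)]);nn=np.array([-e[1],e[0]])
    Q=P[P@e>far-85];print("centre",e*((Q@e).max()-50.3)+nn*((Q@nn).max()+(Q@nn).min())/2,"width",np.ptp(Q@nn))
    C=e*((Q@e).max()-50.3)+nn*((Q@nn).max()+(Q@nn).min())/2
    o=r.get_obs()
    goal(o,[*C.round(1),60],a); goal(o,[*C.round(1),7],a)
```

```text
-5.129364013671875 (56.670413970947266, 85.30265808105469) 646.5937572667785
centre [ 569.73786607 -325.99412232] width 56.67038952800567
goal [np.float64(569.7), np.float64(-326.0), 60] -5.129364013671875 -> shift [6.8, 5.1, 139.8] turn [-0.003, 0.002, 0.094]
goal [np.float64(569.7), np.float64(-326.0), 7] -5.129364013671875 -> shift [6.9, 5.2, 192.8] turn [-0.003, 0.002, 0.094]
```

>>> {"method": "play_rows", "body": {
  "deltas": [
    [85,[7,5,50],[0,0,0.094]],
    [85,[7,5,105],[0,0,0.094]],
    [85,[7,5,150],[0,0,0.094]],
    [85,[7,5,180],[0,0,0.094]],
    [85,[7,5,193],[0,0,0.094]],
    [85,[7,5,193],[0,0,0.094]],
    [50,[7,5,193],[0,0,0.094]],
    [50,[7,5,193],[0,0,0.094]]
  ],
  "squeeze": 40
}}

```text
clock: 2.15
tcp_pos: [0.5709, -0.3265, 0.0086]
orientation: [-3.137, 0.141, -0.001]
contact_force: [0.6, 0.0, -1.1]
grip_width: 0.0552
```

>>> {"method": "play_rows", "body": {
  "deltas": [
    [50,[0,0,0],[0,0,0]],
    [50,[0,0,0],[0,0,0]],
    [50,[0,0,0],[0,0,0]]
  ]
}}

```text
clock: 2.52
tcp_pos: [0.5708, -0.3263, 0.0086]
orientation: [-3.137, 0.14, -0.001]
contact_force: [-0.4, 0.5, 0.5]
grip_width: 0.0555
```

Run:
```python
from h import *
from bench import r
o=r.get_obs();print(o["tcp_pos"],yaw(o),o["grip_width"])
e=np.array([np.cos(np.radians(88.6)),np.sin(np.radians(88.6))]);print(e)
T=np.array([614.8,221.])-e*152; print("target",T)
goal(o,[*T,170],88.6)
```

```text
[ 0.57082509 -0.32629468  0.00855758] -5.122919635213021 0.05545858334912869
[0.02443218 0.99970149]
target [611.08630892  69.04537355]
goal [np.float64(611.0863089207967), np.float64(69.04537355326016), 170] 88.6 -> shift [4.9, -397.6, -160.7] turn [-0.001, -0.002, -1.636]
```

>>> {"method": "play_rows", "body": {
  "deltas": [
    [50,[0,0,-50],[0,0,0]],
    [50,[0,0,-100],[0,0,0]],
    [50,[0,-40,-150],[0,0,-0.2]],
    [50,[5,-398,-161],[0,0,-1.636]],
    [50,[5,-398,-161],[0,0,-1.636]],
    [50,[5,-398,-161],[0,0,-1.636]],
    [50,[5,-398,-161],[0,0,-1.636]],
    [50,[5,-398,-161],[0,0,-1.636]]
  ]
}}

```text
clock: 3.52
tcp_pos: [0.6062, 0.0247, 0.1687]
orientation: [-2.725, -1.563, -0.002]
contact_force: [1.3, -0.1, -1.7]
grip_width: 0.0558
```

Run:
```python
from h import *
from bench import r
o=r.get_obs();print(o["tcp_pos"],yaw(o),o["grip_width"],o["contact_force"])
goal(o,[611,62,170],88.6)
```

```text
[0.60620895 0.02471494 0.16871139] 59.67083045304605 0.055803744742325724 [ 1.30462995 -0.14448663 -1.670801  ]
goal [611, 62, 170] 88.6 -> shift [34.6, -14.7, -1.2] turn [0.0, -0.002, -0.505]
```

>>> {"method": "play_rows", "body": {
  "deltas": [
    [50,[35,-15,-1],[0,0,-0.505]],
    [50,[35,-15,-1],[0,0,-0.505]],
    [50,[35,-15,-1],[0,0,-0.505]],
    [50,[35,-15,-1],[0,0,-0.505]],
    [50,[35,-15,-1],[0,0,-0.505]]
  ]
}}

```text
clock: 4.15
tcp_pos: [0.6108, 0.0622, 0.1696]
orientation: [-2.251, -2.19, -0.002]
contact_force: [-0.4, 0.2, -1.4]
grip_width: 0.0557
```

```bash
cat >> h.py <<'E'
def edges(W,k,a):
    """axis-aligned (to angle a deg) extents of masked points: along, across, mm"""
    t=np.radians(a);e=np.array([np.cos(t),np.sin(t)]);n=np.array([-e[1],e[0]]);P=W[k][:,:2]*1000
    s,q=P@e,P@n
    return e,n,np.percentile(s,[.5,99.5]),np.percentile(q,[.5,99.5])
E
python3 - <<'E'
from h import *
from bench import r
o,im,d,W=wrist(r,"w2",.040,.058,1500)
o,im,d,W=wrist(r,"w2",.010,.021,500)
E
```

```text
tcp [610.8  62.2 169.6] yaw 88.43 t 4.15
[316.  79.] ctr [613.9 173.9] LW [106.2  56.8] a 88.47 z 48.4 12764 hue 70.0
[587. 208.] ctr [828.8  47.1] LW [323.5  22.8] a 89.71 z 50.6 12545 hue 99.0
[ 92. 327.] ctr [404.6 -22.9] LW [101.1  58.7] a -13.57 z 44.6 6090 hue 172.0
[171. 459.] ctr [ 450.4 -185.4] LW [85.1 43. ] a 52.85 z 44.9 1790 hue 106.0
tcp [610.9  62.3 169.7] yaw 88.46 t 4.2
[209. 146.] ctr [520.4 119.1] LW [241.9  18.8] a -88.8 z 14.5 2244 hue None
[405. 110.] ctr [686.3 147.3] LW [177.6   6. ] a 87.9 z 14.5 1657 hue None
[555. 180.] ctr [819.7  64.2] LW [286.4   4.3] a 89.75 z 16.2 2159 hue 97.0
[ 20. 169.] ctr [355.4 115.7] LW [100.1   5.4] a 76.35 z 15.7 1131 hue 172.0
[123. 296.] ctr [421.1  -5.1] LW [113.2  48.2] a -43.09 z 15.7 799 hue 171.0
```

View pics/w2.png

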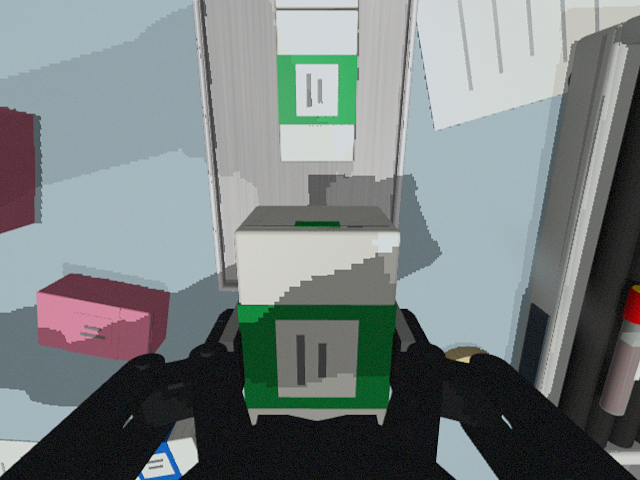

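Held box at (318,310), row's open end at (316,160). I'll measure the held box relative to the TCP and then the goal.

Run:
```python
from h import *
from bench import r
f=np.load("pics/w2.npz");W=f["W"]
for px,ctr,wh,a,z,n,k in boxes(W,f["im"],f["d"],.197,.213,3000):
    print(px,ctr,wh,a,z,n)
    e,nn,s,q=edges(W,k,88.46);print("held along",s,"across",q)
for px,ctr,wh,a,z,n,k in boxes(W,f["im"],f["d"],.042,.056,12000):
    e,nn,s,q=edges(W,k,88.46);print("row along",s,"across",q,px)
o=r.get_obs();p=o["tcp_pos"]*1000;print("tcp along,across",p[:2]@e,p[:2]@nn,p[2],yaw(o))
```

```text
[316.46326225 320.00261388] (611.1561889648438, 70.37248992919922) (83.0756607055664, 82.90399169921875) -2.7225341796875 205.65484690602682 31371
held along [ 49.69041997 127.43404705] across [-645.80605198 -572.4245033 ]
row along [137.51987432 242.82901935] across [-636.7544219  -581.24169741] [316.38204626  79.32128577]
tcp along,across 78.71562728755158 -608.9577561483546 169.7134474320023 88.49502594498486
```

>>> {"method": "play_rows", "body": {
  "deltas": [
    [50,[4,0,50],[0,0,0]],
    [50,[4,0,100],[0,0,0]],
    [50,[4,0,135],[0,0,0]],
    [50,[4,0,150],[0,0,0]],
    [50,[4,0,156],[0,0,0]],
    [50,[4,0,156],[0,0,0]],
    [50,[8,0,156.5],[0,0,0]],
    [50,[9,0,156.5],[0,0,0]]
  ]
}}

```text
clock: 5.25
tcp_pos: [0.6119, 0.0722, 0.0143]
orientation: [2.25, 2.192, 0.005]
contact_force: [0.0, 0.2, -1.5]
grip_width: 0.0556
```

Run:
```python
from h import *
from bench import r
o=r.get_obs();p=o["tcp_pos"]*1000;t=np.radians(88.46);e=np.array([np.cos(t),np.sin(t)]);nn=np.array([-e[1],e[0]])
print("tcp along,across",p[:2]@e,p[:2]@nn,p[2],yaw(o),o["contact_force"])
W=wrist(r,"w3",.042,.056,5000)[3]
```

```text
tcp along,across 88.66324920639057 -609.7508447567378 14.294301086547542 88.51817639733575 [ 0.03608026  0.24780626 -1.54565611]
tcp [611.9  72.2  14.3] yaw 88.52 t 5.25
[315. 197.] ctr [612.6 113. ] LW [148.1  82.9] a 89.1 z 49.1 72604 hue 70.0
```

View pics/w3.png

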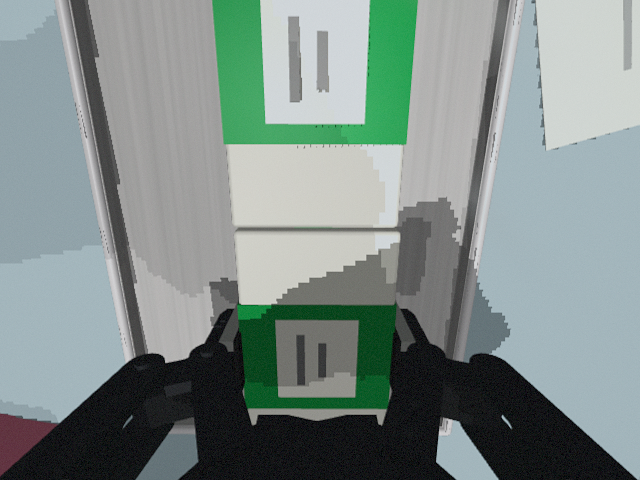

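>>> {"method": "play_rows", "body": {
  "deltas": [
    [50,[0,0,1.8],[0,0,0]],
    [50,[0,0,1.8],[0,0,0]],
    [80,[0,0,1.8],[0,0,0]],
    [80,[0,0,1.8],[0,0,0]],
    [80,[0,0,-40],[0,0,0]],
    [80,[0,0,-100],[0,0,0]],
    [80,[0,0,-160],[0,0,0]],
    [80,[0,0,-180],[0,0,0]]
  ]
}}

```text
clock: 6.3
tcp_pos: [0.6133, 0.0725, 0.1985]
orientation: [2.247, 2.19, 0.013]
contact_force: [-0.4, 0.7, -1.1]
grip_width: 0.08
```

Run:
```python
from h import *
from bench import r
o,im,d,W=wrist(r,"w4",.040,.056,1500)
for px,ctr,wh,a,z,n,k in boxes(W,im,d,.042,.056,10000):
    if abs(ctr[0]-612)<20: print(ctr,edges(W,k,a))
o=r.get_obs();goal(o,[635.8,-162.2,180],-25);goal(o,[431.6,-189.2,180],10.3)
```

```text
tcp [613.3  72.5 198.5] yaw 88.52 t 6.3
[313. 134.] ctr [613.1 134. ] LW [226.1  57. ] a 88.85 z 48.4 18784 hue 70.0
[554. 212.] ctr [827.9  53.7] LW [310.3  22.3] a -89.96 z 50.5 8835 hue 102.5
[ 11. 182.] ctr [348.7 117.5] LW [100.3  18.6] a 72.63 z 44.2 2444 hue 172.0
[109. 322.] ctr [404.7 -23.2] LW [100.4  59. ] a -13.27 z 44.6 5234 hue 172.0
(613.1094970703125, 133.9545440673828) (array([0.02005798, 0.99979882]), array([-0.99979882,  0.02005798]), array([ 35.09831841, 258.18007926]), array([-638.16492977, -582.54951059]))
goal [635.8, -162.2, 180] -25 -> shift [-234.1, 28.1, 18.8] turn [0.003, -0.011, 1.981]
goal [431.6, -189.2, 180] 10.3 -> shift [-266.4, -175.3, 16.9] turn [0.006, -0.009, 1.365]
```

>>> {"method": "play_rows", "body": {
  "deltas": [
    [80,[-234,28,19],[0,0,-1.16]],
    [80,[-234,28,19],[0,0,-1.16]],
    [80,[-234,28,19],[0,0,-1.16]],
    [80,[-234,28,19],[0,0,-1.16]],
    [80,[-234,28,19],[0,0,-1.16]],
    [80,[-234,28,19],[0,0,-1.16]],
    [80,[-234,28,19],[0,0,-1.16]],
    [80,[-234,28,19],[0,0,-1.16]]
  ]
}}

```text
clock: 7.35
tcp_pos: [0.6352, -0.162, 0.1788]
orientation: [0.683, 3.059, 0.008]
contact_force: [0.4, 0.5, 0.8]
grip_width: 0.0803
```

Run:
```python
from h import *
from bench import r
o,im,d,W=wrist(r,"w5",.036,.056,2500)
for px,ctr,wh,a,z,n,k in boxes(W,im,d,.036,.056,2500):
    if np.hypot(ctr[0]-635.6,ctr[1]+162.5)<15:
        o=r.get_obs();print(a);goal(o,[*ctr,7],a+180)
```

```text
tcp [ 635.2 -162.   178.8] yaw 154.82 t 7.35
[179.  31.] ctr [ 450.8 -185.5] LW [63.8 56.9] a 10.18 z 44.4 5869 hue 107.0
[577.  77.] ctr [612.2  67.2] LW [96.2 57. ] a 87.9 z 48.2 10540 hue 70.0
[ 36. 141.] ctr [ 468.3 -338.5] LW [85.  58.3] a 15.22 z 44.6 6575 hue 28.0
[316. 227.] ctr [ 636.  -162.3] LW [100.4  56.7] a -24.96 z 44.5 7425 hue 107.0
[ 30. 334.] ctr [ 615.1 -460.2] LW [103.2  56.7] a -52.07 z 44.7 5422 hue 1.0
[562. 335.] ctr [829.9   3.8] LW [162.5  24.8] a 89.67 z 49.9 4888 hue 101.0
-24.96234130859375
goal [636.0292358398438, -162.27035522460938, 7] 155.03765869140625 -> shift [0.4, -1.1, 172.2] turn [0.006, 0.006, -0.004]
```

>>> {"method": "play_rows", "body": {
  "deltas": [
    [80,[0.5,-1,50],[0,0,0]],
    [80,[0.5,-1,105],[0,0,0]],
    [80,[0.5,-1,145],[0.006,0.006,0]],
    [80,[0.5,-1,165],[0.006,0.006,0]],
    [80,[0.5,-1,172],[0.006,0.006,0]],
    [80,[0.5,-1,172],[0.006,0.006,0]],
    [50,[0.5,-1,172],[0.006,0.006,0]],
    [50,[0.5,-1,172],[0.006,0.006,0]]
  ]
}}

```text
clock: 8.4
tcp_pos: [0.6372, -0.1624, 0.0089]
orientation: [0.684, 3.063, -0.0]
contact_force: [-0.2, -0.4, 3.8]
grip_width: 0.0555
```

>>> {"method": "play_rows", "body": {
  "deltas": [
    [50,[0,0,0],[0,0,0]],
    [50,[0,0,0],[0,0,0]],
    [50,[0,0,0],[0,0,0]]
  ]
}}

```text
clock: 8.78
tcp_pos: [0.637, -0.1625, 0.0089]
orientation: [0.685, 3.063, -0.0]
contact_force: [-1.3, 0.2, 1.2]
grip_width: 0.0557
```

Run:
```python
from h import *
from bench import r
o=r.get_obs();print(o["tcp_pos"],yaw(o),o["grip_width"])
goal(o,[613,100,190],88.6)
```

```text
[ 0.6369961  -0.16248235  0.0089308 ] 154.80397671200066 0.05566248318056695
goal [613, 100, 190] 88.6 -> shift [132.9, 227.4, -181.4] turn [0.002, 0.002, 1.155]
```

Run:
```python
from h import *
from bench import r
o=r.get_obs();goal(o,[615,190,190],88.6)
```

```text
goal [615, 190, 190] 88.6 -> shift [169.4, 309.7, -181.4] turn [0.002, 0.002, 1.155]
```

>>> {"method": "play_rows", "body": {
  "deltas": [
    [50,[0,0,-60],[0,0,0]],
    [50,[0,0,-120],[0,0,0]],
    [50,[20,40,-160],[0,0,0.15]],
    [50,[169,310,-181],[0,0,1.155]],
    [50,[169,310,-181],[0,0,1.155]],
    [50,[169,310,-181],[0,0,1.155]],
    [50,[169,310,-181],[0,0,1.155]],
    [50,[169,310,-181],[0,0,1.155]]
  ]
}}

```text
clock: 9.78
tcp_pos: [0.6148, 0.1923, 0.1894]
orientation: [2.177, 2.262, 0.001]
contact_force: [1.4, -0.4, -2.3]
grip_width: 0.0554
```

Run:
```python
from h import *
from bench import r
o=r.get_obs();goal(o,[615,190,190],88.6)
```

```text
goal [615, 190, 190] 88.6 -> shift [-2.3, 0.2, -0.6] turn [0.002, 0.001, 0.062]
```

>>> {"method": "play_rows", "body": {
  "deltas": [
    [50,[-2,0,0],[0.002,0.001,0.062]],
    [50,[-2,0,0],[0.002,0.001,0.062]],
    [50,[-2,0,0],[0.002,0.001,0.062]]
  ]
}}

```text
clock: 10.15
tcp_pos: [0.615, 0.1887, 0.1889]
orientation: [2.248, 2.194, -0.001]
contact_force: [0.5, -0.1, -2.1]
grip_width: 0.0558
```

Run:
```python
from h import *
from bench import r
o,im,d,W=wrist(r,"w6",.042,.056,4000)
p=o["tcp_pos"]*1000
for px,ctr,wh,a,z,n,k in boxes(W,im,d,.042,.056,4000):
    if abs(ctr[0]-614)<20:
        e,nn,s,q=edges(W,k,88.46);print("row",s,q,ctr,a)
for px,ctr,wh,a,z,n,k in boxes(W,im,d,.216,.235,4000):
    e,nn,s,q=edges(W,k,88.46);print("held",s,q,ctr,a,z)
print("tcp along/across",p[:2]@e,p[:2]@nn,yaw(o))
```

```text
tcp [615.  188.7 188.9] yaw 88.6 t 10.15
[316. 128.] ctr [616.3 267.8] LW [107.5  56.7] a 88.47 z 48.4 9953 hue 70.0
[547. 294.] ctr [828.9 111.9] LW [194.9  21.6] a 89.42 z 50.8 4486 hue None
[ 24. 300.] ctr [334.4 121.5] LW [101.3  47.7] a 73.65 z 44.6 4507 hue 172.0
row [230.91893397 337.54290685] [-636.61877094 -580.98544633] (616.2816162109375, 267.78851318359375) 88.46650695800781
held [175.88740711 256.23928185] [-646.48594382 -573.22294515] (615.3558349609375, 197.92938232421875) 89.22859191894531 224.54774050595438
tcp along/across 205.16768705521062 -609.6630169986354 88.59662248919649
```

View pics/w6.png

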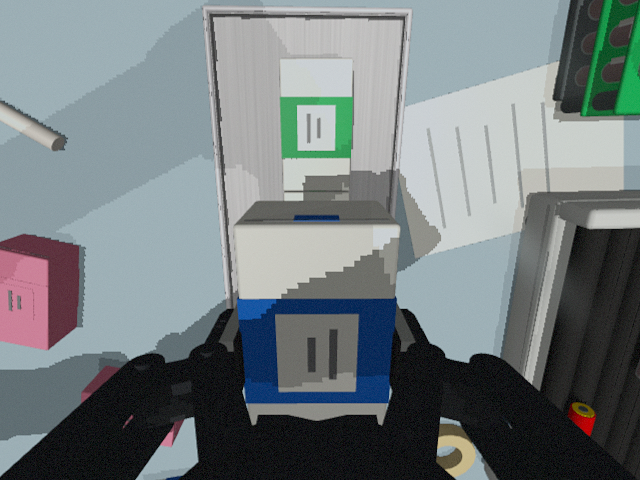

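>>> {"method": "play_rows", "body": {
  "deltas": [
    [50,[31,-0.9,30],[0,0,0.002]],
    [50,[31,-0.9,75],[0,0,0.002]],
    [50,[31,-0.9,110],[0,0,0.002]],
    [50,[31,-0.9,126],[0,0,0.002]],
    [50,[31,-0.9,130],[0,0,0.002]],
    [50,[31,-0.9,130],[0,0,0.002]],
    [50,[31,-0.9,130],[0,0,0.002]]
  ]
}}

```text
clock: 11.08
tcp_pos: [0.6159, 0.2199, 0.0606]
orientation: [2.251, 2.19, 0.003]
contact_force: [1.1, -0.2, -2.3]
grip_width: 0.0553
```

Run:
```python
from h import *
from bench import r
o=r.get_obs();p=o["tcp_pos"]*1000;t=np.radians(88.46);e=np.array([np.cos(t),np.sin(t)]);nn=np.array([-e[1],e[0]])
print("tcp along,across",p[:2]@e,p[:2]@nn,p[2],yaw(o),o["contact_force"])
q=pose(o)[1].as_matrix();print("tool z",q[:,2])
wrist(r,"w7",.042,.056,3000)
```

```text
tcp along,across 236.3837032419902 -609.8027721237626 60.55765394740888 88.43859673832804 [ 1.09773993 -0.20077769 -2.28114696]
tool z [ 2.21019795e-03  2.79539934e-04 -9.99997518e-01]
tcp [615.9 219.9  60.6] yaw 88.44 t 11.07
[314. 138.] ctr [617.  295.8] LW [57.  52.7] a -1.07 z 48.4 15851 hue 70.0
```

View pics/w7.png

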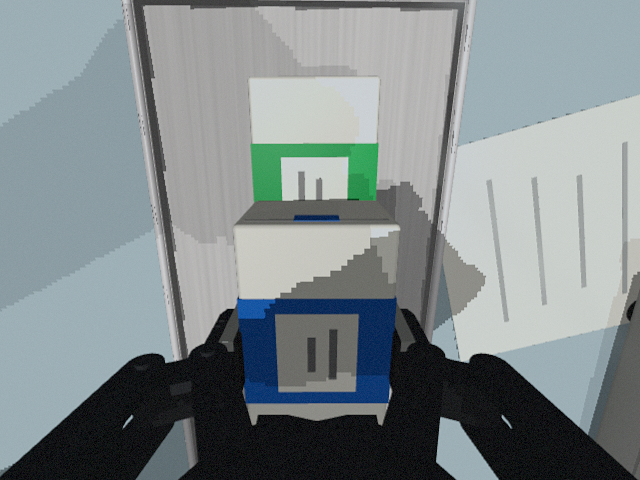

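>>> {"method": "play_rows", "body": {
  "deltas": [
    [50,[0,-1.8,0],[0,0,0]],
    [50,[0,-1.8,2.5],[0,0,0]],
    [50,[0,-1.8,2.5],[0,0,0]],
    [50,[0,-1.8,2.5],[0,0,0]]
  ]
}}

```text
clock: 11.62
tcp_pos: [0.6139, 0.2199, 0.0578]
orientation: [2.251, 2.19, 0.002]
contact_force: [-0.7, 0.1, -2.4]
grip_width: 0.0551
```

```bash
cat >> h.py <<'E'
def status(r,a=88.46):
    o=r.get_obs();p=o["tcp_pos"]*1000;t=np.radians(a);e=np.array([np.cos(t),np.sin(t)]);nn=np.array([-e[1],e[0]])
    print("tcp along,across",p[:2]@e,p[:2]@nn,p[2],yaw(o),o["contact_force"],o["grip_width"],o["clock"])
E
python3 - <<'E'
from h import *
from bench import r
status(r)
o,im,d,W=wrist(r,"w8",.042,.056,3000)
g=cv2.cvtColor(im,cv2.COLOR_RGB2GRAY)
for v in (90,110,130): 
    m=(abs(W[v,:,2]-.048)<.006)&(d[v]>0);u=np.where(m)[0];print(v,u.min(),u.max(),W[v,u.min()],W[v,u.max()])
for v in (228,232,240,250):
    m=(W[v,:,2]>.085)&(W[v,:,2]<.12);u=np.where(m)[0];print(v,u.min(),u.max(),W[v,u.min()],W[v,u.max()])
E
```

```text
tcp along,across 236.3149632803058 -607.8001717627178 57.82118453880751 88.44215819160854 [-0.69353122  0.07842678 -2.39607319] 0.05505540832850181 11.625
tcp [613.9 219.9  57.8] yaw 88.44 t 11.62
[319. 138.] ctr [617.1 295.6] LW [56.8 53.6] a -1.5 z 48.4 16478 hue 70.0
90 252 385 [0.58972137 0.31726532 0.04650863] [0.64531097 0.31573118 0.04685514]
110 253 384 [0.58971403 0.30938314 0.04792489] [0.64497431 0.3078952  0.04786689]
130 254 383 [0.5895775  0.30138688 0.04862193] [0.64482438 0.29989748 0.04787196]
228 233 399 [0.58780018 0.27033774 0.09319106] [0.64261448 0.26882278 0.09319107]
232 233 399 [0.5872967  0.26858396 0.09182804] [0.64231637 0.26788048 0.09466341]
240 234 398 [0.58762843 0.26610212 0.09291851] [0.64238002 0.26480286 0.09361159]
250 235 397 [0.58763541 0.26260347 0.09305442] [0.64244539 0.26094482 0.09266223]
```

>>> {"method": "play_rows", "body": {
  "deltas": [
    [50,[0,1.1,0],[0,0,0]],
    [50,[0,1.1,0.5],[0,0,0]],
    [50,[0,1.1,0.5],[0,0,0]],
    [50,[0,1.1,0.5],[0,0,0]]
  ]
}}

```text
clock: 12.18
tcp_pos: [0.615, 0.2199, 0.0573]
orientation: [2.251, 2.19, 0.002]
contact_force: [0.1, -0.9, -2.9]
grip_width: 0.0556
```

```bash
cat >> h.py <<'E'
def lateral(r,name,zrow=.048,zheld=(.085,.12),vr=(90,110,130),vh=(232,240,250)):
    o,im,d,W=wrist(r,name,.042,.056,3000); out=[]
    for vs,lo,hi in((vr,zrow-.006,zrow+.006),(vh,*zheld)):
        L=[]
        for v in vs:
            u=np.where((W[v,:,2]>lo)&(W[v,:,2]<hi)&(d[v]>0)&(abs(np.arange(640)-316)<100))[0]
            if len(u)>40: L.append((W[v,u[0],:2]+W[v,u[-1],:2])/2*1000)
        t=np.radians(88.46);L=np.array(L);print("mid across",(L@[-np.sin(t),np.cos(t)]).round(2),"y",L[:,1].round(0))
E
python3 - <<'E'
from h import *
from bench import r
status(r);lateral(r,"w9")
E
```

```text
tcp along,across 236.35485466131496 -608.903747837004 57.33956041497203 88.44353694001921 [ 0.0572881  -0.86254244 -2.90540465] 0.05555878565981451 12.175
tcp [615.  219.9  57.3] yaw 88.44 t 12.18
[316. 138.] ctr [616.9 296.1] LW [56.9 52.5] a -1.26 z 48.4 16639 hue 70.0
mid across [-608.69 -608.56 -608.64] y [316. 309. 301.]
mid across [-609.   -608.93 -608.96] y [268. 265. 262.]
```

>>> {"method": "play_rows", "body": {
  "deltas": [
    [50,[0,0,0.3],[0,0,0]],
    [80,[0,0,0.3],[0,0,0]],
    [80,[0,0,0.3],[0,0,0]],
    [80,[0,0,0.3],[0,0,0]],
    [80,[0,0,-50],[0,0,0]],
    [80,[0,0,-110],[0,0,0]],
    [80,[0,0,-130],[0,0,0]],
    [80,[0,0,-130],[0,0,0]]
  ]
}}

```text
clock: 13.22
tcp_pos: [0.6156, 0.2202, 0.1889]
orientation: [2.25, 2.189, 0.007]
contact_force: [0.5, 0.7, -1.2]
grip_width: 0.0799
```

Run:
```python
from h import *
from bench import r
o,im,d,W=wrist(r,"w10",.086,.1,3000)
for px,ctr,wh,a,z,n,k in boxes(W,im,d,.086,.1,3000):
    e,nn,s,q=edges(W,k,88.46);print("top box",s,q,a)
for px,ctr,wh,a,z,n,k in boxes(W,im,d,.042,.056,3000):
    if abs(ctr[0]-616)<20: e,nn,s,q=edges(W,k,88.46);print("row",s,q,a)
goal(r.get_obs(),[431.6,-189.2,180],10.3)
```

```text
tcp [615.6 220.2 188.9] yaw 88.44 t 13.22
[315. 239.] ctr [615.  220.5] LW [100.7  56.7] a 88.78 z 92.5 9594 hue 107.0
top box [187.70973439 286.85677987] [-636.67143617 -581.09306713] 88.78182220458984
row [286.75438515 338.23572234] [-636.59354279 -580.93840738] -1.6346206665039062
row [ 38.26124409 163.07110376] [-637.40772632 -581.8352572 ] 88.97049713134766
goal [431.6, -189.2, 180] 10.3 -> shift [-413.6, -171.8, 6.7] turn [0.002, -0.001, 1.364]
```

>>> {"method": "play_rows", "body": {
  "deltas": [
    [80,[-414,-172,0],[0,0,1.364]],
    [80,[-414,-172,0],[0,0,1.364]],
    [80,[-414,-172,0],[0,0,1.364]],
    [80,[-414,-172,0],[0,0,1.364]],
    [80,[-414,-172,0],[0,0,1.364]],
    [80,[-414,-172,7],[0,0,1.364]],
    [80,[-414,-172,7],[0,0,1.364]],
    [80,[-414,-172,7],[0,0,1.364]]
  ]
}}

```text
clock: 14.28
tcp_pos: [0.4273, -0.1933, 0.1775]
orientation: [3.13, 0.265, -0.006]
contact_force: [0.1, 0.9, -0.4]
grip_width: 0.0798
```

>>> {"method": "play_rows", "body": {
  "deltas": [
    [80,[0,0,0],[0,0,0]],
    [80,[0,0,0],[0,0,0]]
  ]
}}

```text
clock: 14.52
tcp_pos: [0.4273, -0.1919, 0.1766]
orientation: [-3.129, -0.27, 0.008]
contact_force: [-0.2, 0.2, -0.2]
grip_width: 0.0801
```

Run:
```python
from h import *
from bench import r
o,im,d,W=wrist(r,"w11",.036,.056,2500)
for px,ctr,wh,a,z,n,k in boxes(W,im,d,.036,.056,2500):
    if np.hypot(ctr[0]-431.6,ctr[1]+189)<15:
        o=r.get_obs();goal(o,[*ctr,7],a)
```

```text
tcp [ 427.3 -191.9  176.6] yaw 9.87 t 14.53
[116. 220.] ctr [404.4 -22.2] LW [100.8  58.1] a -13.99 z 44.2 8132 hue 172.0
[495. 220.] ctr [ 459.8 -340.4] LW [100.6  58. ] a 15.49 z 44.6 8133 hue 28.0
[313. 222.] ctr [ 431.7 -188.2] LW [100.9  56.6] a 11.02 z 44.4 7665 hue 107.0
goal [431.6950378417969, -188.24978637695312, 7] 11.02468204498291 -> shift [5.3, -2.5, 169.9] turn [-0.001, 0.004, -0.02]
```

>>> {"method": "play_rows", "body": {
  "deltas": [
    [80,[5,-2.5,50],[0,0.004,-0.015]],
    [80,[5,-2.5,105],[0,0.004,-0.015]],
    [80,[5,-2.5,145],[0,0.004,-0.015]],
    [80,[5,-2.5,164],[0,0.004,-0.015]],
    [80,[5,-2.5,170],[0,0.004,-0.015]],
    [80,[5,-2.5,170],[0,0.004,-0.015]],
    [50,[5,-2.5,170],[0,0.004,-0.015]],
    [50,[5,-2.5,170],[0,0.004,-0.015]]
  ]
}}

```text
clock: 15.58
tcp_pos: [0.4324, -0.1885, 0.008]
orientation: [-3.127, -0.295, -0.003]
contact_force: [-1.2, 0.1, 4.5]
grip_width: 0.0556
```

>>> {"method": "play_rows", "body": {
  "deltas": [
    [50,[0,0,0],[0,0,0]],
    [50,[0,0,0],[0,0,0]],
    [50,[0,0,0],[0,0,0]]
  ]
}}

```text
clock: 15.95
tcp_pos: [0.4322, -0.1886, 0.008]
orientation: [-3.127, -0.295, -0.002]
contact_force: [-1.3, 0.7, -0.2]
grip_width: 0.0554
```

Run:
```python
from h import *
from bench import r
status(r);o=r.get_obs();print(o["tcp_pos"])
goal(o,[612.3,100,220],88.6)
```

```text
tcp along,across -176.8785365546973 -437.1253127366796 7.97637670546061 10.76343532436552 [-1.28205798  0.74103221 -0.21741746] 0.05544659487836463 15.95
[ 0.43221384 -0.18856232  0.00797638]
goal [612.3, 100, 220] 88.6 -> shift [231.1, -249.9, -211.6] turn [0.001, -0.001, -1.359]
```

>>> {"method": "play_rows", "body": {
  "deltas": [
    [50,[0,0,-60],[0,0,0]],
    [50,[0,0,-120],[0,0,0]],
    [50,[20,-20,-180],[0,0,-0.15]],
    [50,[231,-250,-212],[0,0,-1.36]],
    [50,[231,-250,-212],[0,0,-1.36]],
    [50,[231,-250,-212],[0,0,-1.36]],
    [50,[231,-250,-212],[0,0,-1.36]],
    [50,[231,-250,-212],[0,0,-1.36]]
  ]
}}

```text
clock: 16.95
tcp_pos: [0.6109, 0.0987, 0.2198]
orientation: [2.518, 1.877, 0.001]
contact_force: [0.7, -0.9, -2.6]
grip_width: 0.0553
```

Run:
```python
from h import *
from bench import r
status(r);goal(r.get_obs(),[612.3,100,220],88.6)
```

```text
tcp along,across 115.09245250098562 -608.0258016290409 219.8273875192504 73.40258887298108 [ 0.6974202  -0.88880962 -2.63655409] 0.055292633183120464 16.95
goal [612.3, 100, 220] 88.6 -> shift [1.6, 1.0, -0.2] turn [0.001, -0.0, -0.265]
```

>>> {"method": "play_rows", "body": {
  "deltas": [
    [50,[1.6,1,0],[0,0,-0.265]],
    [50,[1.6,1,0],[0,0,-0.265]],
    [50,[1.6,1,0],[0,0,-0.265]],
    [50,[1.6,1,0],[0,0,-0.265]]
  ]
}}

```text
clock: 17.45
tcp_pos: [0.612, 0.0995, 0.2195]
orientation: [2.251, 2.191, -0.0]
contact_force: [-0.3, 0.5, -3.0]
grip_width: 0.0557
```

Run:
```python
from h import *
from bench import r
status(r)
o,im,d,W=wrist(r,"w12",.042,.1,3000)
for lo,hi in((.084,.1),(.042,.056),(.246,.265)):
  for px,ctr,wh,a,z,n,k in boxes(W,im,d,lo,hi,1200):
    if abs(ctr[0]-616)<20: e,nn,s,q=edges(W,k,88.46);print(lo,s,q,a,wh,z)
```

```text
tcp along,across 115.91853320025994 -609.1384687449166 219.5003358457901 88.45754642587663 [-0.30025588  0.50123869 -3.04727632] 0.055650783893938606 17.45
tcp [612.   99.5 219.5] yaw 88.46 t 17.45
[316.  96.] ctr [614.3 190.8] LW [150.8  56.8] a 88.55 z 92.1 14877 hue 106.0
[585. 263.] ctr [858.6  23.9] LW [376.7 117.4] a -78.35 z 78.7 37126 hue 26.5
[ 25. 202.] ctr [333.1 121.8] LW [100.8  49.1] a 73.88 z 44.5 5101 hue 172.0
[128. 332.] ctr [405.  -22.5] LW [99.9 58. ] a -13.79 z 44.7 4033 hue 171.0
0.084 [186.88698245 281.68752966] [-636.70124048 -580.99635736] 88.60281372070312 (95.87811279296875, 56.7352180480957) 92.42146810261256
0.042 [132.00934406 184.70461689] [-636.82884183 -581.14935827] -1.3510055541992188 (56.39716339111328, 53.00870895385742) 48.46954240610082
0.246 [ 87.76233779 165.32777388] [-646.25805971 -572.24165739] -1.6084747314453125 (83.1380615234375, 82.22383880615234) 255.91160769560244
```

>>> {"method": "play_rows", "body": {
  "deltas": [
    [50,[16,0,50],[0,0,0]],
    [50,[16,0,100],[0,0,0]],
    [50,[16,0,140],[0,0,0]],
    [50,[16,0,156],[0,0,0]],
    [50,[16,0,161],[0,0,0]],
    [50,[16,0,161],[0,0,0]],
    [50,[16,0,161],[0,0,0]]
  ]
}}

```text
clock: 18.38
tcp_pos: [0.6138, 0.1158, 0.0603]
orientation: [2.25, 2.19, 0.004]
contact_force: [0.4, -0.4, -1.8]
grip_width: 0.0553
```

Run:
```python
from h import *
from bench import r
status(r)
lateral(r,"w13",zrow=.0925,vr=(110,130,150),vh=(235,245,255))
im=cv2.imread("pics/w13.png");cv2.imwrite("pics/w13c.png",cv2.resize(im[120:320,190:440],None,fx=3,fy=3))
f=np.load("pics/w13.npz");W=f["W"][:,300:330,:]*1000;m=np.median(W,1)
t=np.radians(88.46)
for v in range(170,236,3): print(v,(m[v,0]*np.cos(t)+m[v,1]*np.sin(t)).round(1),m[v,2].round(1),end=" | ")
```

```text
tcp along,across 132.29702721877644 -610.4161928622641 60.30755108859173 88.46362660532976 [ 0.41617803 -0.429787   -1.8238006 ] 0.055335192652681754 18.375
tcp [613.8 115.8  60.3] yaw 88.46 t 18.38
mid across [-609.14 -609.19 -609.13] y [202. 196. 190.]
mid across [-610.81 -610.36 -610.3 ] y [163. 159. 156.]
170 200.5 92.3 | 173 199.5 92.4 | 176 198.5 92.3 | 179 197.5 92.1 | 182 196.6 92.3 | 185 195.6 92.3 | 188 194.7 92.4 | 191 193.7 92.3 | 194 192.7 92.3 | 197 191.7 92.2 | 200 190.7 92.4 | 203 189.7 92.3 | 206 188.7 92.4 | 209 187.4 91.4 | 212 181.3 68.6 | 215 181.4 74.2 | 218 181.4 79.3 | 221 181.6 84.9 | 224 181.7 89.4 | 227 181.3 92.1 | 230 181.2 95.3 | 233 180.4 96.1 |
```

View pics/w13c.png

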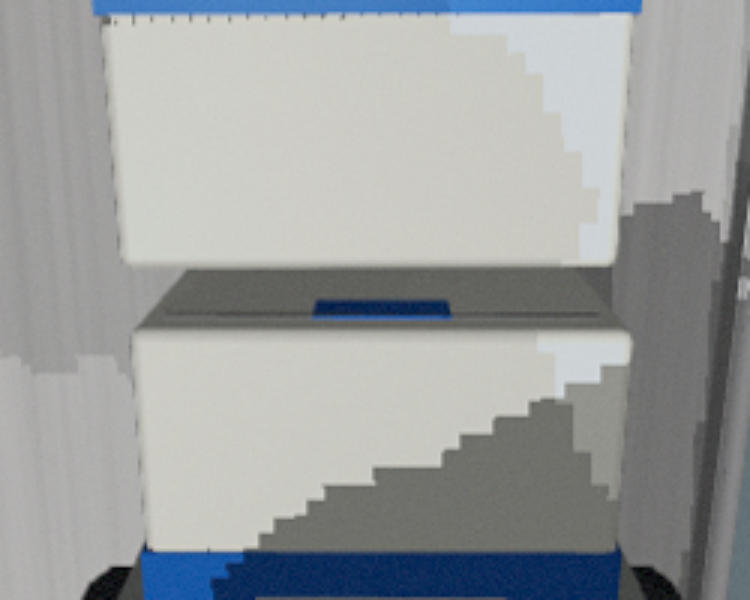

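View: the held box is about 5.6 mm short of blue_1 (edges at v≈208 and 228) and about 1.2 mm to the right of it. I'll correct the side offset, lower the box and close the gap.

>>> {"method": "play_rows", "body": {
  "deltas": [
    [50,[0,-1.1,0],[0,0,0]],
    [50,[0,-1.1,2.5],[0,0,0]],
    [50,[2,-1.1,3],[0,0,0]],
    [50,[4,-1.1,3],[0,0,0]],
    [50,[4.9,-1.1,3],[0,0,0]],
    [50,[4.9,-1.1,3],[0,0,0]],
    [50,[4.9,-1.1,3],[0,0,0]]
  ]
}}

```text
clock: 19.3
tcp_pos: [0.6126, 0.1206, 0.0571]
orientation: [2.25, 2.19, 0.003]
contact_force: [-0.4, -0.2, -2.8]
grip_width: 0.0553
```

Run:
```python
from h import *
from bench import r
status(r)
lateral(r,"w14",zrow=.0925,vr=(110,130,150),vh=(235,245,255))
im=cv2.imread("pics/w14.png");cv2.imwrite("pics/w14c.png",cv2.resize(im[140:300,200:430],None,fx=3,fy=3))
```

```text
tcp along,across 137.02637807144347 -609.1608843817598 57.10064501533366 88.46207511874607 [-0.44501552 -0.15837296 -2.79189884] 0.05531619708247354 19.3
tcp [612.6 120.6  57.1] yaw 88.46 t 19.3
mid across [-609.01 -609.05 -609.11] y [207. 201. 195.]
mid across [-609.22 -609.13 -609.24] y [168. 165. 161.]
```

View pics/w14c.png

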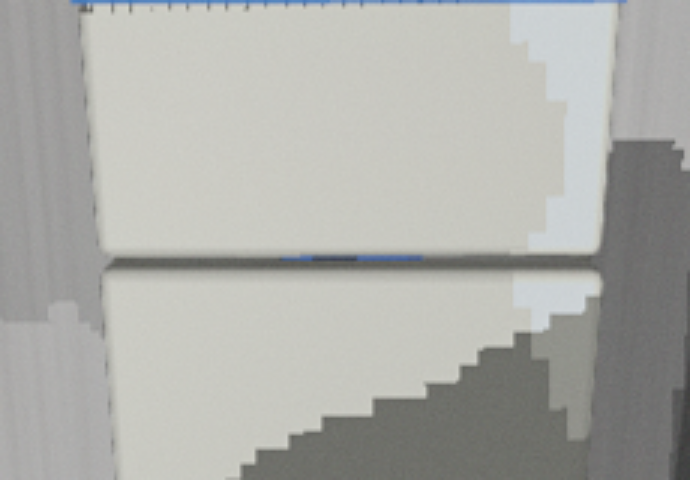

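The seam is now about 1 mm and the sides line up. I'll nudge it a little closer, set it down and release.

>>> {"method": "play_rows", "body": {
  "deltas": [
    [50,[0.5,0,0.6],[0,0,0]],
    [50,[0.5,0,1.2],[0,0,0]],
    [50,[0.5,0,1.2],[0,0,0]],
    [80,[0.5,0,1.2],[0,0,0]],
    [80,[0.5,0,1.2],[0,0,0]],
    [80,[0.5,0,1.2],[0,0,0]],
    [80,[0.5,0,-50],[0,0,0]],
    [80,[0.5,0,-110],[0,0,0]]
  ]
}}

```text
clock: 20.35
tcp_pos: [0.6115, 0.1208, 0.1673]
orientation: [2.251, 2.191, -0.0]
contact_force: [1.4, 0.5, -0.5]
grip_width: 0.0801
```

>>> {"method": "play_rows", "body": {
  "deltas": [
    [80,[-50,0,-60],[0,0,0]],
    [80,[-50,0,-100],[0,0,0]],
    [80,[-50,0,-100],[0,0,0]],
    [80,[-50,0,-100],[0,0,0]]
  ]
}}

```text
clock: 20.85
tcp_pos: [0.6098, 0.0709, 0.267]
orientation: [2.251, 2.192, -0.0]
contact_force: [0.1, 0.5, -1.7]
grip_width: 0.0801
```

Run:
```python
from h import *
from bench import r
status(r)
o,im,d,W=wrist(r,"w15",.042,.1,20000)
for lo,hi in((.084,.1),(.042,.056)):
  for px,ctr,wh,a,z,n,k in boxes(W,im,d,lo,hi,600):
    if abs(ctr[0]-614)<20: e,nn,s,q=edges(W,k,88.46);print(lo,s,q,a,wh,z)
im,d=r.grab_frame("top");c=r.camera_model("top");V=world(d,c["mtx"],cv2.Rodrigues(c["rvec"])[0],c["tvec"])
for px,ctr,wh,a,z,n,k in boxes(V,im,d,.036,.056): 
    if 80<wh[0]<110: print("top",px.round(),np.round(ctr,1),np.round(wh,1),round(a,1))
cv2.imwrite("pics/w15c.png",cv2.imread("pics/w15.png")[0:420,100:540])
```

```text
tcp along,across 87.29121475657438 -607.6808158839842 267.02293495524583 88.47388932500351 [ 0.06314374  0.50011432 -1.72796879] 0.08007288199001591 20.85
tcp [609.8  70.9 267. ] yaw 88.47 t 20.85
[568. 219.] ctr [882.3  29.1] LW [360.  131.4] a -89.7 z 79.3 39993 hue 30.0
0.084 [ 88.05386357 267.97877585] [-636.87957891 -581.15937668] 88.57990264892578 (182.28138732910156, 56.86343002319336) 92.4579844303078
0.042 [36.97490944 75.2851603 ] [-637.30051007 -581.75806065] -1.4858169555664062 (56.22872543334961, 38.908294677734375) 48.54878069601267
top [478. 157.] [ 723.2 -320.4] [101.2  57.9] -2.6
top [541. 203.] [ 613.3 -461.2] [103.   56.6] -53.3
top [491. 270.] [ 459.6 -340.7] [100.1  58.2] 14.8
top [287. 330.] [328.2 122.5] [100.8  56.9] 75.0
```

View pics/w15c.png

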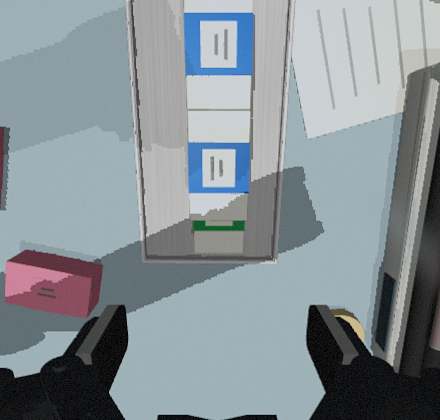

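```bash
python3 -c "
from bench import r
print(r.hand_in())"
```

```text
the job is handed in; nothing more can be done
None
```

The wall is finished and handed in at about 21 s of the 67 s allowed. The loose green box went onto the open end of the bottom row first. The blue box nearer the tray then went over the mid/end joint, and the other blue box over the loose/mid joint, end to end with the first.

Last checks, taken with the gripper clear:
- **Second row:** both blue boxes lie level at about 92 mm and are flush, with 55.7 mm measured across the pair. The seam between them was about 1 mm before the final nudge and looked tight in the last picture.
- **Bridging:** each blue box is centred on its joint to about 1 mm.
- **Bottom row:** the green box butts with a gap of about 1 mm. It sits about 0.8 mm to one side of the other green boxes, and I left it there.
- **Other objects:** the yellow box and the look-alikes I re-measured were where they started. The yellow was too close to the green at first to measure separately, so for it I compared its place in the top picture, which matched to about 1 pixel. I did not re-measure the tube rack, tape, marker or timer, but the arm did not work near them.

The forces I read after each move stayed below about 5 N.

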